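# Find the rattling reagent cassette and reject it

### The job

One of the three sealed reagent cassettes leaning in the rack has broken inside: a loose piece slides from side to side in it. Find it by lifting a cassette and tipping it well over to its sides (about 25 degrees) to feel for the shift; once you have felt it that way, stand the rattler upright on the floor of the red tray. The sound ones must end leaning in the rack as they were, one to a place. The shells are thin, so grip them lightly, set them down softly without knocks, and leave everything else on the bench alone.

Things in the scene. Friction and masses are not known exactly. Their poses are not given: they have to be found in the camera images.
- rack: fixed aluminium rack with blue dividers (5 mm thick, 30 mm high): three places side by side at y = -102, 0, 102 mm, each 97 mm wide. Origin on the table under the middle place. Its floor and back rest are turned 30 degrees about its y axis, so cassettes lean with the top towards its -x. A seated cassette has in this frame z axis (-0.5, 0, 0.866), x axis (0.866, 0, 0.5)
- rack_mid (a point): middle place of the rack: where the centre of a seated cassette's underside goes (0, 0, 40 mm in the rack's frame); axes as the rack's. The other two places lie 102 mm to either side along y. The back rest (5 mm thick, on the -x side) reaches 44 mm up the cassette; on the other side the sloping floor runs on 16 mm past the cassette, without a lip
- tray: fixed red reject tray, 125 x 125 mm, walls 4 mm thick and 30 mm tall, floor 4 mm thick; origin under its centre, on the table
- cassette_a: one of three sealed reagent cassettes, alike outside: white box with a green stripe, 28 mm thick (its x), 84 mm wide (y), 95 mm tall (z); origin at the centre of its underside. 0.24 to 0.34 kg, sound or broken. Starts seated in the rack, leaning 30 degrees; the upper 50 mm of both broad faces are free to grip across the 28 mm. Thin shell: a grip of 8 to 11 N is ample, over 14 N cracks it
- cassette_b: second cassette, as cassette_a in size, origin and axes. In a sound one nothing moves; the middle of the box is its centre of mass. In exactly one of the three (any one, any place) an inner piece of about 150 g is loose: it slides along the width (y) up to 28 mm either way from the middle; it starts anywhere. Nothing shows outside
- cassette_c: third cassette, as cassette_a in size, origin and axes. The loose piece begins to slide when the cassette's y axis is tipped some 10 to 14 degrees from level and is at the end of its travel after half a second at 25 degrees; near level it stays where it is, so the moment on the tool differs between tipped-left-and-back and tipped-right-and-back
- green_bottle: green round reagent bottle, 56 mm across and 130 mm tall; origin under its foot. A bystander.
- clear_bottle: clear round bottle with a yellow cap, 66 mm across and 170 mm tall; origin under its foot. A bystander.
- carton: small white carton, 90 x 140 x 50 mm tall; origin under its centre. A bystander.
- tube_block: yellow block holding capped specimen tubes, 70 x 140 mm, 85 mm tall with the tubes; origin under its centre. A bystander.
- marker: blue marker pen lying flat along its x, 120 mm long, 14 mm thick; origin under its centre. A bystander.
- beaker: small white cup, 68 mm across and 70 mm tall; origin under its foot. A bystander.
- slide_box: flat grey box, 50 x 85 x 30 mm tall; origin under its centre. A bystander.
There are look-alikes about, which are no part of the job. Leave any black look-alike of the cassette_b alone.

How it is judged:
By the outcome, as a careful person would: the job done as asked, in the order asked, and still so for the second after the job is handed in, with the robot touching nothing.
It also fails if it takes over 72 s, if anything falls off the work surface, if the arm or the gripper's body presses on something with over 40 N, if the wrist force passes 120 N, or if a joint passes its speed limit or range.

### The arm

A 7-joint arm with a two-finger parallel gripper is mounted at the origin on the work surface. World frame = base frame: x ahead of the robot, y to its left, z up, the work surface at z = 0. Lengths are in m, angles in rad, forces in N, time in s.
With the tool pointing down it reaches from about 0.4 to 0.85 m from the base axis. Payload 10.4 kg.
Tool frame: the origin (TCP) lies on the mounting face of the last link; the fingertips stand 182 mm ahead of it and the grasp point (between the pads) lies 164 mm ahead of it; y points along the fingers, x is the direction in which the jaws open and shut, and the axes are right-handed (so a half turn about y gives the same grasp; the last joint's range is limited). The gripper opens to 87 mm and grips with 3 to 60 N. Pads are 19 mm wide; open, the fingers measure 117 mm over their backs; the gripper's body (75 mm by 190 mm) begins 51 mm behind the grasp point.
Start: joints at [-1.256, 0.332, -0.065, 1.46, 0.022, 1.35, -0.088], TCP at [0.207, 0.59, 0.405] pointing down, gripper open.
Joint ranges: [-2.6, 2.6], [-0.5, 2.12], [-1.47, 1.34], [0.16, 2.42], [-1.27, 4.41], [0.06, 2.06], [-2.6, 2.6]. Speed limits (rad/s): [2.22, 2.22, 2.79, 2.79, 3.14, 3.14, 3.14].

### API

Orientations are given as a rotation vector (axis times angle).
In Python, from workcell import monitor, eyes, order gives the robot as it stands.
- The arm moves only by the tool move_arm, never from a script. Its argument "rows" is a list of rows, each a list of 7 numbers: the shift along the tool's x, y, z in mm, then the turn, a rotation vector about the tool's x, y, z in rad, then the opening, from 0 (shut) to 1 (fully open). A call has exactly 10 rows; each row shifts and turns the commanded pose from where the row before left it, along the tool's axes as they then stand; what a row does not reach is not made up. A row lasts 1/12 s, in which the tool goes at most 41.7 mm and 7.16 degrees, less where a joint would pass 70% of its speed; a pose out of reach is approached as far as the arm can. A call is refused whole if a number of a shift passes 41.7 or a number of a turn 0.125, either way. A call with a gripper value outside its range is refused whole. The fingers move at their own pace and stop on an object; "newtons" is the grip in N (left out, the last holds). Time passes only in rows, so rows that do not move let the fingers close, or fill a call up. It gives the time, the measured TCP pose, the force and the opening at its end, in the units of the state.
- monitor.observe(): the state, without advancing time (a new reading comes with each control period).
- eyes.capture(name): name is "scene" or "top" or "wrist"; returns a dict with "frame" (480x640x3 uint8, blue, green, red), "camera_matrix" (3x3 intrinsics, pixels), "camera_from_world" (4x4, takes a point from world to camera coordinates). Camera axes: x right, y down, z forward; pixel columns grow to the right and rows downward; lengths in m; the calibration is good to about 2 mm. The wrist camera is an equidistant fisheye: a pixel r from the principal point sees the ray r / f radians off the axis. A picture is of the moment at which its call begins. There is no depth.
- order.finish_job(): hands the job in, once; it reports no verdict.
Trained networks look in a picture, given as the dict that the camera call returned (one of the last four; its "shot" number tells which), for a name from the list of things; names that differ only in an ending like _2 or _b are one class to them, and where a whole thing is asked for, a point or a joint stands for the part that bears it (a point fixed in the world has none). Each returns a list of dicts, best first, with "score" (0 to 1); they miss things now and then, are a little off and sometimes report something else, mostly with a low value. They report only what shows in the picture. A call takes as long as a camera call. They do not tell look-alikes from the thing itself.
- eyes.silhouettes(label, picture): "pixels" (480x640 bool, what is visible of it) and "bbox" ([left, top, width, height] in pixels, round what is visible of it).
The state is a dict: "t": time; "q": joint angles; "qd": joint speeds; "tau": joint torques, N m; "position": TCP position; "orientation": TCP orientation; "force": force on the tool from outside, world axes, zero at the start; "torque": the same for the moment, N m; "opening": opening from 0.0 (shut) to 1.0 (fully open).
Only numpy, scipy, OpenCV 4.12 (cv2) and the standard library are available. Lean on these libraries where they do the work, as an engineer would, in place of code of your own. Each camera call takes 0.05 s, during which the arm holds its last target. There are 200 camera calls.

## Working session

There is one attempt and no reset: what is moved stays moved. The work goes in short steps, Python scripts to look and compute and a tool call to move; the robot and the scene stay as the last step left them, time stands still between calls to the robot, and variables do not carry over. Pictures are saved under pics/ and viewed, on a budget of 10 in all, crops included, one or two more only if the job needs it, and the job is handed in when it is done.

Besides the shell and the picture viewer there is one more tool, called after ">>>" as name(argument=value, ...), one argument or row to a line, values as JSON. move_arm: Moves the arm, as the interface text tells. Its arguments: {"type":"object","properties":{"rows":{"type":"array"},"newtons":{"type":"number"}},"required":["rows"]}

```bash
ls; mkdir -p pics; python3 - <<'E'
from workcell import monitor, eyes, order
import cv2,numpy as np
s=monitor.observe();print(s)
a=eyes.capture("scene");b=eyes.capture("top")
for n,p in(("scene",a),("top",b)):
    cv2.imwrite(f"pics/{n}0.png",p["frame"]);print(n,p["camera_matrix"].tolist(),np.round(p["camera_from_world"],4).tolist())
    for l in["rack","tray","cassette_a","green_bottle","clear_bottle","carton","tube_block","marker","beaker","slide_box"]:
        print(l,[(round(d["score"],2),d["bbox"]) for d in eyes.silhouettes(l,p)])
E
```

```text
pics
{'t': 0.0, 'q': array([-1.25559203,  0.33288178, -0.06468841,  1.46095595,  0.02161763,
        1.3498851 , -0.08846823]), 'qd': array([ 1.88360061e-04, -2.67313015e-04,  9.42167763e-05,  9.29675758e-04,
       -7.25283779e-04, -9.97358631e-04, -9.27370584e-04]), 'tau': array([-1.39863372e-03, -6.23261046e+01,  2.43294012e-02, -3.89906466e+01,
       -6.11974834e-02,  3.98310309e-02,  1.01811256e-04]), 'position': array([0.20709546, 0.58955542, 0.40394055]), 'orientation': array([-1.3511889 , -0.95609079,  0.95794046]), 'force': array([-0.0169482 , -1.53951269, -0.0995639 ]), 'torque': array([-0.04901271, -0.02342372,  0.04138914]), 'opening': 1.0000207786903377}
scene [[494.0497561034866, 0.0, 319.6953629811828], [0.0, 494.0497561034866, 242.49009910659152], [0.0, 0.0, 1.0]] [[-0.8405, 0.5417, 0.0084, 0.4899], [0.3972, 0.6268, -0.6703, -0.1491], [-0.3684, -0.5601, -0.742, 1.4201], [0.0, 0.0, 0.0, 1.0]]
rack [(0.61, [297.5, 230.6, 84.9, 119.4]), (0.29, [460.9, 310.6, 45.6, 43.0])]
tray [(0.8, [246.2, 162.1, 55.6, 45.4]), (0.35, [343.0, 281.2, 47.3, 55.8])]
cassette_a [(0.91, [32
[... 1073 characters left out ...]
ay [(0.76, [401.1, 220.2, 64.9, 69.8])]
cassette_a [(0.86, [181.1, 214.2, 46.6, 32.0]), (0.84, [275.8, 224.4, 44.4, 37.6]), (0.84, [91.0, 147.5, 49.2, 40.7]), (0.83, [231.1, 216.0, 44.6, 34.6]), (0.71, [206.6, 310.4, 58.2, 53.2]), (0.67, [386.8, 322.4, 51.7, 51.7]), (0.62, [454.7, 298.3, 52.1, 55.1])]
green_bottle [(0.9, [131.3, 207.3, 32.3, 31.7])]
clear_bottle [(0.58, [321.6, 117.1, 30.5, 42.2])]
carton [(0.89, [200.6, 151.5, 69.1, 47.4])]
tube_block [(0.81, [377.2, 140.4, 64.3, 44.1])]
marker [(0.76, [219.6, 272.1, 47.7, 22.6]), (0.17, [130.6, 205.8, 34.3, 31.0])]
beaker [(0.75, [344.2, 298.7, 29.8, 30.2]), (0.53, [180.9, 211.6, 44.8, 33.8])]
slide_box [(0.62, [122.5, 309.5, 42.5, 22.5])]
```

View pics/top0.png

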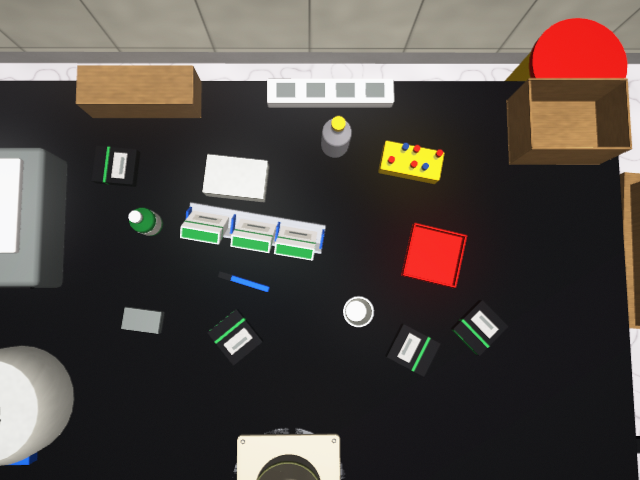

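View pics/scene0.png

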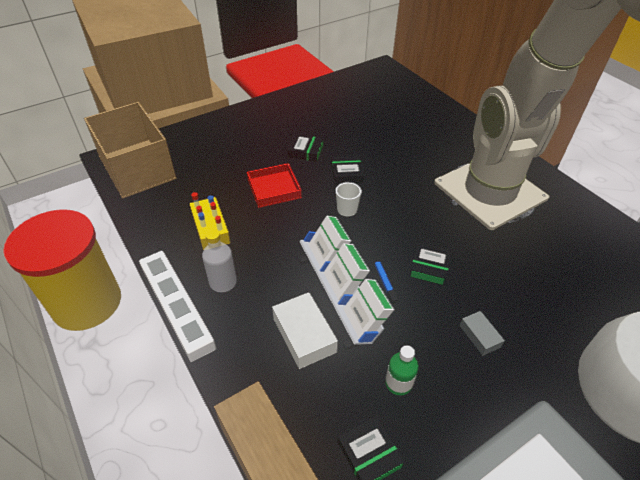

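The top view shows the three white cassettes in the rack at (204,230), (253,234) and (297,243), with their green top edges towards the robot. The red tray is at (435,255). Look-alikes are black cassettes at (115,167), (235,337), (413,349) and (480,325), all left alone. The scene view confirms that the tops lean towards the robot, so rack +x points away from the base. Next I fit the poses from the silhouettes.

```bash
cat > h.py <<'E'
from workcell import monitor, eyes, order
import cv2,numpy as np
from scipy.spatial.transform import Rotation as R
from scipy.optimize import minimize
S=np.array([[0.866,0,-.5],[0,1,0],[.5,0,.866]])  # seated cassette axes (cols) in rack
def Rz(a): return R.from_euler('z',a).as_matrix()
def proj(p,P):
    c=np.atleast_2d(P)@p["camera_from_world"][:3,:3].T+p["camera_from_world"][:3,3]
    u=c@p["camera_matrix"].T; return u[:,:2]/u[:,2:]
def box(dx,dy,z0,z1): return np.array([[i*dx/2,j*dy/2,k] for i in(-1,1) for j in(-1,1) for k in(z0,z1)])
CB=box(.028,.084,0,.095)
def cass(x,y,yaw,off):  # off along rack y
    return (CB@S.T+[0,off,.04])@Rz(yaw).T+[x,y,0]
def hullmask(p,P,sc=4):
    m=np.zeros((480,640),np.uint8); h=cv2.convexHull(np.float32(proj(p,P)))
    cv2.fillConvexPoly(m,np.int32(np.round(h*16)),1,shift=4); return m.astype(bool)
def iou(a,b): return (a&b).sum()/max(1,(a|b).sum())
E
cat > fit.py <<'E'
from h import *
a=eyes.capture("scene");b=eyes.capture("top")
sel=[]
for p,cs in((a,[(366,309),(348,272),(330,243)]),(b,[(204,230),(253,234),(297,243)])):
    D=eyes.silhouettes("cassette_a",p)
    for c in cs:
        d=min(D,key=lambda d:np.hypot(d["bbox"][0]+d["bbox"][2]/2-c[0],d["bbox"][1]+d["bbox"][3]/2-c[1])); sel.append((p,d["pixels"]))
def cost(v):
    x,y,w,*o=v; return -sum(iou(hullmask(p,cass(x,y,w,o[i%3])),m) for i,(p,m) in enumerate(sel))
best=None
for w in(-.2,-.1):
  for x in(.5,.53,.56):
    r=minimize(cost,[x,.06,w,.102,0,-.102],method="Nelder-Mead",options=dict(initial_simplex=np.array([[x,.06,w,.102,0,-.102]]*7)+np.vstack([np.zeros(6),np.diag([.02,.03,.1,.01,.01,.01])]),maxiter=900,xatol=1e-4,fatol=1e-4))
    if best is None or r.fun<best.fun: best=r
v=best.x;print(best.fun,np.round(v,4),[round(iou(hullmask(p,cass(*v[:3],v[3+i%3])),m),3) for i,(p,m) in enumerate(sel)])
# tray
TB=box(.125,.125,0,.03)
ms=[(p,eyes.silhouettes("tray",p)[0]["pixels"]) for p in(a,b)]
ct=lambda t:-sum(iou(hullmask(p,TB@Rz(t[2]).T+[t[0],t[1],0]),m) for p,m in ms)
t=min((minimize(ct,[.5,-.27,w],method="Nelder-Mead",options=dict(initial_simplex=[[.5,-.27,w],[.53,-.27,w],[.5,-.24,w],[.5,-.27,w+.2]])) for w in(-.3,-.1,.1)),key=lambda r:r.fun);print("tray",t.fun,t.x)
s=monitor.observe();print(np.round(R.from_rotvec(s["orientation"]).as_matrix(),3),s["t"])
T=b["frame"].copy()
for k in range(3):
    h=proj(b,cass(*v[:3],v[3+k])); 
    for i in range(8):
        for j in range(i):
            if bin(i^j).count("1")==1: cv2.line(T,*[tuple(int(q) for q in np.round(h[n]*16)) for n in(i,j)],(255,0,255),1,cv2.LINE_AA,4)
h=proj(b,TB@Rz(t.x[2]).T+[*t.x[:2],0])
for q in h: cv2.circle(T,(int(q[0]),int(q[1])),1,(255,255,0),-1)
U=a["frame"].copy()
for k in range(3):
    h=proj(a,cass(*v[:3],v[3+k])); 
    for i in range(8):
        for j in range(i):
            if bin(i^j).count("1")==1: cv2.line(U,*[tuple(int(q) for q in np.round(h[n]*16)) for n in(i,j)],(255,0,255),1,cv2.LINE_AA,4)
cv2.imwrite("pics/fit.png",np.vstack([cv2.resize(T[190:300,170:480],(775,275)),cv2.resize(U[200:360,230:430],(400,320))]) if 0 else np.hstack([cv2.resize(T[195:295,175:330],(465,300)),cv2.resize(U[210:350,290:400],(330,420))[:300]]))
E
python3 fit.py
```

```text
-5.48774285043525 [ 0.5896  0.0844 -0.1754  0.0926 -0.0158 -0.1113] [np.float64(0.916), np.float64(0.941), np.float64(0.819), np.float64(0.884), np.float64(0.951), np.float64(0.976)]
tray -1.903827049234478 [ 0.52170701 -0.34064315 -0.24766739]
[[ 0.331 -0.    -0.943]
 [ 0.943  0.     0.331]
 [ 0.    -1.     0.   ]] 1.4
```

View pics/fit.png

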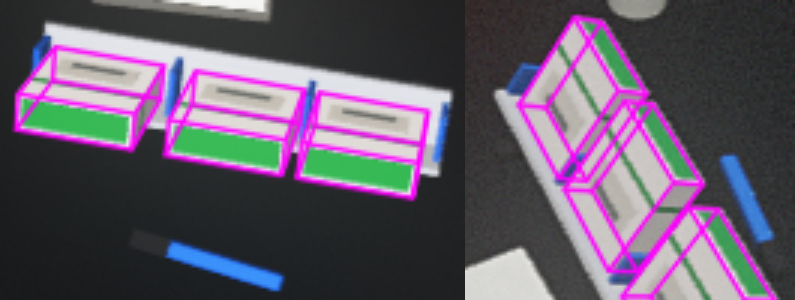

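The fit boxes sit on all three cassettes in both views, with the tops towards the robot. Next I plan the approach to the left one.

```bash
cat >> h.py <<'E'
RK=(.5896,.0844,-.1754); OFF=[.0926,-.0158,-.1113]; TRAY=(.5217,-.3406,-.2477)
def T4(Rm,p): T=np.eye(4);T[:3,:3]=Rm;T[:3,3]=p;return T
def seat(off,rk=RK): # seated cassette pose
    return T4(Rz(rk[2])@S, Rz(rk[2])@[0,off,.04]+[rk[0],rk[1],0])
TC=np.array([[1,0,0],[0,0,1],[0,-1,0.]]) # tool axes in cassette: x=xc,y=-zc,z=yc
def grasp(C,h=.066): return C@T4(TC,[0,0,h+.164])   # TCP pose holding cassette C at height h
def now():
    s=monitor.observe(); return T4(R.from_rotvec(s["orientation"]).as_matrix(),s["position"])
def rows(A,B,n):
    from scipy.linalg import logm,expm
    E=expm(np.real(logm(np.linalg.inv(A)@B))/n)
    return np.round(np.r_[E[:3,3]*1e3,R.from_matrix(E[:3,:3]).as_rotvec()],4)
def sh(r): return r.round(3).tolist()
E
python3 - <<'E'
from h import *
for o in OFF:
    C=seat(o);print(np.round(C[:3,3],4),np.round((C@[0,0,.31,1])[:3],3))
A=now();B=grasp(seat(OFF[0]),.146)
for n in(20,):print(sh(rows(A,B,n)))
M=A.copy();
from scipy.linalg import expm,logm
X=np.real(logm(np.linalg.inv(A)@B))
for f in(.25,.5,.75,1):
    P=A@expm(X*f);print(P[:3,3].round(3),P[:3,1].round(2))
E
```

```text
[0.6058 0.1756 0.04  ] [0.453 0.203 0.308]
[0.5868 0.0688 0.04  ] [0.434 0.096 0.308]
[ 0.5702 -0.0252  0.04  ] [0.418 0.002 0.308]
[-1.521, 6.264, -24.179, -0.018, 0.069, -0.022]
[0.312 0.529 0.377] [ 0.13  0.05 -0.99]
[0.394 0.437 0.355] [ 0.27  0.05 -0.96]
[0.442 0.324 0.334] [ 0.4   0.   -0.92]
[0.453 0.203 0.308] [ 0.49 -0.09 -0.87]
```

```bash
python3 - <<'E'
from h import *
print(sh(rows(now(),grasp(seat(OFF[0]),.206),20)))
E
```

```text
[-2.046, 3.361, -23.427, -0.018, 0.069, -0.022]
```

>>> move_arm(
  rows=[
    [-2, 3.4, -23.4, -0.018, 0.069, -0.022, 1],
    [-2, 3.4, -23.4, -0.018, 0.069, -0.022, 1],
    [-2, 3.4, -23.4, -0.018, 0.069, -0.022, 1],
    [-2, 3.4, -23.4, -0.018, 0.069, -0.022, 1],
    [-2, 3.4, -23.4, -0.018, 0.069, -0.022, 1],
    [-2, 3.4, -23.4, -0.018, 0.069, -0.022, 1],
    [-2, 3.4, -23.4, -0.018, 0.069, -0.022, 1],
    [-2, 3.4, -23.4, -0.018, 0.069, -0.022, 1],
    [-2, 3.4, -23.4, -0.018, 0.069, -0.022, 1],
    [-2, 3.4, -23.4, -0.018, 0.069, -0.022, 1],
  ],
  newtons=10,
)

```text
t: 2.23
position: [0.3819, 0.4355, 0.3821]
orientation: [-1.538, -0.639, 0.195]
force: [0.2, 0.3, -0.0]
opening: 0.997
```

>>> move_arm(
  rows=[
    [-2, 3.4, -23.4, -0.018, 0.069, -0.022, 1],
    [-2, 3.4, -23.4, -0.018, 0.069, -0.022, 1],
    [-2, 3.4, -23.4, -0.018, 0.069, -0.022, 1],
    [-2, 3.4, -23.4, -0.018, 0.069, -0.022, 1],
    [-2, 3.4, -23.4, -0.018, 0.069, -0.022, 1],
    [-2, 3.4, -23.4, -0.018, 0.069, -0.022, 1],
    [-2, 3.4, -23.4, -0.018, 0.069, -0.022, 1],
    [-2, 3.4, -23.4, -0.018, 0.069, -0.022, 1],
    [-2, 3.4, -23.4, -0.018, 0.069, -0.022, 1],
    [-2, 3.4, -23.4, -0.018, 0.069, -0.022, 1],
  ],
)

```text
t: 3.07
position: [0.4233, 0.2075, 0.3575]
orientation: [-1.562, -0.27, -0.555]
force: [-0.0, 0.4, -0.1]
opening: 1.001
```

```bash
cat > near.py <<'E'
import sys
from h import *
k=int(sys.argv[1])
w=eyes.capture("wrist");A=now()
print(np.round(A[:3,3],4),"rem to pregrasp",sh(rows(A,grasp(seat(OFF[k]),.146),4)),monitor.observe()["t"])
def fproj(p,P):
    c=np.atleast_2d(P)@p["camera_from_world"][:3,:3].T+p["camera_from_world"][:3,3]
    K=p["camera_matrix"];th=np.arctan2(np.hypot(c[:,0],c[:,1]),c[:,2]);n=c[:,:2]/np.hypot(c[:,0],c[:,1])[:,None]
    return n*th[:,None]*K[0,0]+K[:2,2]
T=w["frame"].copy()
for o in OFF:
    h=fproj(w,cass(*RK,o))
    for i in range(8):
        for j in range(i):
            if bin(i^j).count("1")==1: cv2.line(T,*[tuple(int(q) for q in np.round(h[n]*16)) for n in(i,j)],(255,0,255),1,cv2.LINE_AA,4)
cv2.imwrite(f"pics/{sys.argv[2]}.png",T)
E
python3 near.py 0 near0
```

```text
[0.4231 0.2033 0.3563] rem to pregrasp [0.427, 14.068, 1.138, -0.0, -0.005, 0.0] 3.1167
```

View pics/near0.png

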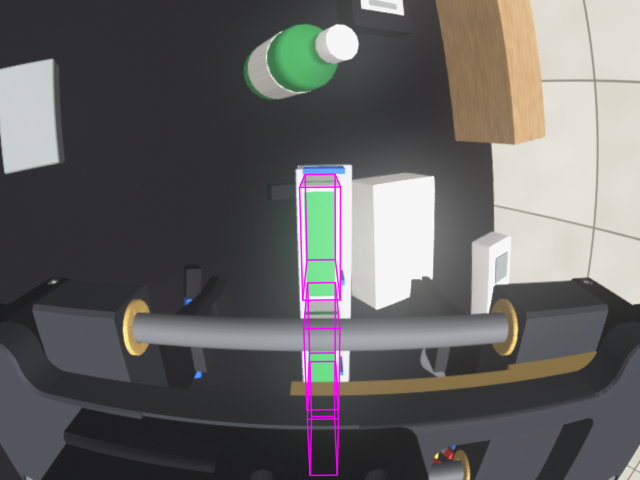

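The wrist view shows the fit box on the left cassette: green top at rows 188–297, columns 303–338. The jaws straddle it, so I advance along the tool axis.

>>> move_arm(
  rows=[
    [0.4, 18, 1, 0, -0.005, 0, 1],
    [0.4, 18, 1, 0, -0.005, 0, 1],
    [0.4, 18, 1, 0, -0.005, 0, 1],
    [0.4, 18, 1, 0, -0.005, 0, 1],
    [0, 16, 0.5, 0, 0, 0, 1],
    [0, 14, 0, 0, 0, 0, 1],
    [0, 10, 0, 0, 0, 0, 1],
    [0, 8, 0, 0, 0, 0, 1],
    [0, 0, 0, 0, 0, 0, 1],
    [0, 0, 0, 0, 0, 0, 1],
  ],
)

```text
t: 3.95
position: [0.4847, 0.2034, 0.2544]
orientation: [-1.57, -0.287, -0.536]
force: [0.4, -1.2, -0.6]
opening: 1.001
```

```bash
python3 - <<'E'
from h import *
print(sh(rows(now(),grasp(seat(OFF[0])),1)),monitor.observe()["force"])
E
```

```text
[0.198, 17.704, -6.404, -0.007, 0.012, -0.001] [ 0.44364113 -1.19109394 -0.57119183]
```

>>> move_arm(
  rows=[
    [0.2, 5, -2, -0.002, 0.004, 0, 1],
    [0, 5, -2, -0.002, 0.004, 0, 1],
    [0, 4, -1.4, -0.003, 0.004, 0, 1],
    [0, 3.7, -1, 0, 0, 0, 1],
    [0, 0, 0, 0, 0, 0, 0.6],
    [0, 0, 0, 0, 0, 0, 0.45],
    [0, 0, 0, 0, 0, 0, 0.4],
    [0, 0, 0, 0, 0, 0, 0.38],
    [0, 0, 0, 0, 0, 0, 0.36],
    [0, 0, 0, 0, 0, 0, 0.34],
  ],
  newtons=10,
)

```text
t: 4.78
position: [0.4924, 0.1957, 0.2392]
orientation: [-1.572, -0.276, -0.547]
force: [0.4, 0.3, 0.1]
opening: 0.631
```

```bash
python3 - <<'E'
from h import *
s=monitor.observe();print(sh(rows(now(),grasp(seat(OFF[0])),1)),s["force"],s["torque"],s["opening"])
E
```

```text
[0.042, 0.099, -0.02, -0.001, -0.0, -0.0] [0.4165411  0.25007331 0.13500319] [ 0.06207598  0.72348191 -0.01725126] 0.6307794361983132
```

>>> move_arm(
  rows=[
    [0, 0, 0, 0, 0, 0, 0.4],
    [0, 0, 0, 0, 0, 0, 0.36],
    [0, 0, 0, 0, 0, 0, 0.34],
    [0, 0, 0, 0, 0, 0, 0.33],
    [0, 0, 0, 0, 0, 0, 0.3],
    [0, 0, 0, 0, 0, 0, 0.27],
    [0, 0, 0, 0, 0, 0, 0.25],
    [0, 0, 0, 0, 0, 0, 0.2],
    [0, 0, 0, 0, 0, 0, 0.1],
    [0, 0, 0, 0, 0, 0, 0],
  ],
)

```text
t: 5.62
position: [0.4922, 0.1956, 0.2389]
orientation: [-1.573, -0.276, -0.546]
force: [-4.3, 1.8, -1.5]
opening: 0.322
```

```bash
python3 - <<'E'
from h import *
s=monitor.observe();print(sh(rows(now(),grasp(seat(OFF[0])),1)),s["force"],s["torque"],s["opening"],s["tau"])
E
```

```text
[0.426, -0.128, 0.096, -0.0, -0.0, -0.001] [-4.25170908  1.81031909 -1.4542189 ] [0.17903435 1.5033662  0.01451891] 0.32172552783055025 [ 1.15531258e+00 -4.16642118e+01  4.48350459e+00 -3.46959186e+01
  1.91227533e+00 -1.62182517e+00 -4.02758759e-02]
```

Gripped at 28 mm. Lifting along the lean, and computing the tip rows about the grasp point.

>>> move_arm(
  rows=[
    [0, -2, 0, 0, 0, 0, 0],
    [0, -5, 0, 0, 0, 0, 0],
    [0, -10, 0, 0, 0, 0, 0],
    [0, -15, 0, 0, 0, 0, 0],
    [0, -18, 0, 0, 0, 0, 0],
    [0, -18, 0, 0, 0, 0, 0],
    [0, -18, 0, 0, 0, 0, 0],
    [0, -14, 0, 0, 0, 0, 0],
    [0, -10, 0, 0, 0, 0, 0],
    [0, -5, 0, 0, 0, 0, 0],
  ],
  newtons=11,
)

```text
t: 6.45
position: [0.4354, 0.2056, 0.3408]
orientation: [-1.57, -0.277, -0.548]
force: [1.1, 0.8, -2.7]
opening: 0.318
```

```bash
cat > feel.py <<'E'
from h import *
F=[];
for i in range(6):
    if i: eyes.capture("wrist")
    s=monitor.observe();F.append(np.r_[s["force"],s["torque"],s["tau"]])
F=np.array(F);A=now();Rm=A[:3,:3]
print("t",round(s["t"],2),"open",round(s["opening"],3),"pos",A[:3,3].round(4),"ylevel deg",round(np.degrees(np.arcsin(Rm[2,2])),2))
print("F",F.mean(0)[:3].round(2),"tool torque",(Rm.T@F.mean(0)[3:6]).round(4),"sd",F.std(0)[3:6].round(4));print("tau",F.mean(0)[6:].round(4),"sd",F.std(0)[6:].round(4))
E
python3 feel.py; python3 - <<'E'
from h import *
a=np.array([.866,.5,0])
for s in(1,-1):
    r=s*a*.091;p=np.array([0,164,0]);print((p-R.from_rotvec(r).as_matrix()@p).round(2),r.round(4))
print(monitor.observe()["q"].round(2))
E
```

```text
t 6.7 open 0.325 pos [0.4359 0.2052 0.3383] ylevel deg 0.01
F [ 0.05  0.24 -3.09] tool torque [-0.0821 -0.0674  0.9514] sd [0.0307 0.038  0.0223]
tau [ -0.0614 -30.6875  -1.3307 -39.2112   2.1248  -1.1569  -0.0414] sd [0.1901 1.061  0.2215 0.5721 0.0133 0.1317 0.0018]
[ -0.29   0.51 -12.91] [0.0788 0.0455 0.    ]
[-0.29  0.51 12.91] [-0.0788 -0.0455 -0.    ]
[-0.99 -0.08  0.31  2.11  0.57  0.83 -1.18]
```

>>> move_arm(
  rows=[
    [-0.3, 0.5, -12.9, 0.079, 0.0455, 0, 0],
    [-0.3, 0.5, -12.9, 0.079, 0.0455, 0, 0],
    [-0.3, 0.5, -12.9, 0.079, 0.0455, 0, 0],
    [-0.3, 0.5, -12.9, 0.079, 0.0455, 0, 0],
    [-0.3, 0.5, -12.9, 0.079, 0.0455, 0, 0],
    [0, 0, 0, 0, 0, 0, 0],
    [0, 0, 0, 0, 0, 0, 0],
    [0, 0, 0, 0, 0, 0, 0],
    [0, 0, 0, 0, 0, 0, 0],
    [0, 0, 0, 0, 0, 0, 0],
  ],
)

```text
t: 7.53
position: [0.4251, 0.145, 0.3244]
orientation: [-1.12, -0.198, -0.622]
force: [-0.2, -0.8, -2.5]
opening: 0.321
```

```bash
python3 - <<'E'
from h import *
A=now();print(np.degrees(np.arcsin(A[2,2])),A[:3,3],monitor.observe()["opening"])
E
```

```text
26.047931291315294 [0.42510573 0.14497857 0.32442861] 0.32117651092430943
```

>>> move_arm(
  rows=[
    [0, 0, 0, 0, 0, 0, 0],
    [0, 0, 0, 0, 0, 0, 0],
    [0, 0, 0, 0, 0, 0, 0],
    [-0.3, 0.5, 12.9, -0.079, -0.0455, 0, 0],
    [-0.3, 0.5, 12.9, -0.079, -0.0455, 0, 0],
    [-0.3, 0.5, 12.9, -0.079, -0.0455, 0, 0],
    [-0.3, 0.5, 12.9, -0.079, -0.0455, 0, 0],
    [-0.3, 0.5, 12.9, -0.079, -0.0455, 0, 0],
    [0, 0, 0, 0, 0, 0, 0],
    [0, 0, 0, 0, 0, 0, 0],
  ],
)

```text
t: 8.37
position: [0.4358, 0.2062, 0.3384]
orientation: [-1.57, -0.277, -0.546]
force: [0.1, -0.5, -2.1]
opening: 0.323
```

```bash
python3 feel.py
```

```text
t 8.62 open 0.326 pos [0.4357 0.2044 0.3388] ylevel deg 0.15
F [-0.02 -0.44 -2.94] tool torque [-0.1041 -0.0515  0.9546] sd [0.0328 0.0397 0.0402]
tau [ -0.618  -30.2287  -1.8079 -39.7093   2.1418  -1.2507  -0.0717] sd [0.3796 0.3664 0.4716 0.4663 0.1021 0.1819 0.06  ]
```

>>> move_arm(
  rows=[
    [-0.3, 0.5, 12.9, -0.079, -0.0455, 0, 0],
    [-0.3, 0.5, 12.9, -0.079, -0.0455, 0, 0],
    [-0.3, 0.5, 12.9, -0.079, -0.0455, 0, 0],
    [-0.3, 0.5, 12.9, -0.079, -0.0455, 0, 0],
    [-0.3, 0.5, 12.9, -0.079, -0.0455, 0, 0],
    [0, 0, 0, 0, 0, 0, 0],
    [0, 0, 0, 0, 0, 0, 0],
    [0, 0, 0, 0, 0, 0, 0],
    [0, 0, 0, 0, 0, 0, 0],
    [0, 0, 0, 0, 0, 0, 0],
  ],
)

```text
t: 9.45
position: [0.4468, 0.2659, 0.3251]
orientation: [-2.021, -0.353, -0.441]
force: [-0.7, 1.0, -2.7]
opening: 0.321
```

```bash
python3 - <<'E'
from h import *
A=now();print(np.degrees(np.arcsin(A[2,2])),A[:3,3],monitor.observe()["opening"])
E
```

```text
-25.9212215220418 [0.44680365 0.26585363 0.3250787 ] 0.32082497252644765
```

>>> move_arm(
  rows=[
    [0, 0, 0, 0, 0, 0, 0],
    [0, 0, 0, 0, 0, 0, 0],
    [0, 0, 0, 0, 0, 0, 0],
    [-0.3, 0.5, -12.9, 0.079, 0.0455, 0, 0],
    [-0.3, 0.5, -12.9, 0.079, 0.0455, 0, 0],
    [-0.3, 0.5, -12.9, 0.079, 0.0455, 0, 0],
    [-0.3, 0.5, -12.9, 0.079, 0.0455, 0, 0],
    [-0.3, 0.5, -12.9, 0.079, 0.0455, 0, 0],
    [0, 0, 0, 0, 0, 0, 0],
    [0, 0, 0, 0, 0, 0, 0],
  ],
)

```text
t: 10.28
position: [0.4356, 0.2048, 0.3391]
orientation: [-1.574, -0.275, -0.548]
force: [0.0, -0.3, -3.2]
opening: 0.32
```

```bash
python3 feel.py
```

```text
t 10.53 open 0.317 pos [0.4356 0.2066 0.3385] ylevel deg -0.08
F [-0.1   0.19 -2.87] tool torque [-0.0682 -0.0407  0.9933] sd [0.0447 0.0347 0.0185]
tau [ 6.98100e-01 -3.24403e+01 -4.77300e-01 -3.87629e+01  2.11340e+00
 -1.30850e+00 -2.49000e-02] sd [0.4065 0.4993 0.3763 0.3419 0.0758 0.189  0.0287]
```

Unclear because the arm was still ringing. I take a quiet reading now, then tip left once more with longer settling.

```bash
sed -i 's/range(6)/range(10)/' feel.py; python3 feel.py
```

```text
t 10.98 open 0.317 pos [0.4357 0.2055 0.3388] ylevel deg 0.04
F [-0.23  0.   -3.25] tool torque [-0.0916 -0.0525  0.9855] sd [0.0295 0.0248 0.0138]
tau [-2.96000e-02 -3.13423e+01 -1.10010e+00 -3.92008e+01  2.12750e+00
 -1.25820e+00 -4.17000e-02] sd [0.0686 0.177  0.0485 0.0171 0.0095 0.0178 0.0013]
```

>>> move_arm(
  rows=[
    [-0.3, 0.5, -12.9, 0.079, 0.0455, 0, 0],
    [-0.3, 0.5, -12.9, 0.079, 0.0455, 0, 0],
    [-0.3, 0.5, -12.9, 0.079, 0.0455, 0, 0],
    [-0.3, 0.5, -12.9, 0.079, 0.0455, 0, 0],
    [-0.3, 0.5, -12.9, 0.079, 0.0455, 0, 0],
    [0, 0, 0, 0, 0, 0, 0],
    [0, 0, 0, 0, 0, 0, 0],
    [0, 0, 0, 0, 0, 0, 0],
    [0, 0, 0, 0, 0, 0, 0],
    [0, 0, 0, 0, 0, 0, 0],
  ],
)

```text
t: 11.82
position: [0.4249, 0.1451, 0.3247]
orientation: [-1.119, -0.198, -0.622]
force: [-0.5, -0.7, -3.4]
opening: 0.322
```

>>> move_arm(
  rows=[
    [0, 0, 0, 0, 0, 0, 0],
    [0, 0, 0, 0, 0, 0, 0],
    [-0.2, 0.2, 7, -0.043, -0.025, 0, 0],
    [-0.3, 0.5, 12.9, -0.079, -0.0455, 0, 0],
    [-0.3, 0.5, 12.9, -0.079, -0.0455, 0, 0],
    [-0.3, 0.5, 12.9, -0.079, -0.0455, 0, 0],
    [-0.2, 0.4, 10, -0.0615, -0.0355, 0, 0],
    [-0.1, 0.2, 5.5, -0.034, -0.0195, 0, 0],
    [0, 0, 3.2, -0.0195, -0.0115, 0, 0],
    [0, 0, 0, 0, 0, 0, 0],
  ],
)

```text
t: 12.65
position: [0.4356, 0.2065, 0.3384]
orientation: [-1.573, -0.278, -0.545]
force: [-0.5, -0.1, -1.9]
opening: 0.32
```

>>> move_arm(
  rows=[
    [0, 0, 0, 0, 0, 0, 0],
    [0, 0, 0, 0, 0, 0, 0],
    [0, 0, 0, 0, 0, 0, 0],
    [0, 0, 0, 0, 0, 0, 0],
    [0, 0, 0, 0, 0, 0, 0],
    [0, 0, 0, 0, 0, 0, 0],
    [0, 0, 0, 0, 0, 0, 0],
    [0, 0, 0, 0, 0, 0, 0],
    [0, 0, 0, 0, 0, 0, 0],
    [0, 0, 0, 0, 0, 0, 0],
  ],
)

```text
t: 13.48
position: [0.4355, 0.2055, 0.3386]
orientation: [-1.572, -0.277, -0.546]
force: [-0.4, 0.4, -2.7]
opening: 0.321
```

```bash
python3 feel.py; python3 - <<'E'
from h import *
B=grasp(seat(OFF[0]))
print("to 25mm above seat",sh(rows(now(),grasp(seat(OFF[0]),.091),1)),sh(rows(now(),B,1)))
E
```

```text
t 13.93 open 0.321 pos [0.4355 0.2055 0.3386] ylevel deg 0.03
F [-0.32  0.15 -3.01] tool torque [-0.0934 -0.0348  0.9579] sd [0.0304 0.0229 0.0313]
tau [ 2.60000e-03 -3.19838e+01 -9.56100e-01 -3.91659e+01  2.11360e+00
 -1.28370e+00 -3.98000e-02] sd [0.0037 0.0098 0.0027 0.0007 0.0001 0.0002 0.0001]
to 25mm above seat [0.416, 90.0, 0.161, -0.001, 0.0, -0.0] [0.426, 115.0, 0.142, -0.001, 0.0, -0.0]
```

Settled joint‑7 torque is −0.0417 after right and −0.0398 after left, where a rattler should differ by about 0.04. The left cassette is sound, so I put it back softly.

>>> move_arm(
  rows=[
    [0, 12, 0, 0, 0, 0, 0],
    [0, 20, 0, 0, 0, 0, 0],
    [0, 22, 0, 0, 0, 0, 0],
    [0, 20, 0, 0, 0, 0, 0],
    [0, 16, 0, 0, 0, 0, 0],
    [0, 9, 0, 0, 0, 0, 0],
    [0, 5, 0, 0, 0, 0, 0],
    [0, 4, 0, 0, 0, 0, 0],
    [0, 3, 0, 0, 0, 0, 0],
    [0, 2, 0, 0, 0, 0, 0],
  ],
)

```text
t: 14.77
position: [0.4912, 0.196, 0.241]
orientation: [-1.572, -0.277, -0.547]
force: [-0.5, -0.1, -1.9]
opening: 0.321
```

```bash
python3 - <<'E'
from h import *
s=monitor.observe();print(sh(rows(now(),grasp(seat(OFF[0])),1)),s["force"],s["tau"].round(2))
E
```

```text
[0.206, 2.274, -0.089, -0.001, 0.0, 0.0] [-0.46992192 -0.10839902 -1.89284512] [-2.000e-02 -4.353e+01  2.730e+00 -3.411e+01  1.520e+00 -1.180e+00
 -3.000e-02]
```

>>> move_arm(
  rows=[
    [0, 1, 0, 0, 0, 0, 0],
    [0, 0.7, 0, 0, 0, 0, 0],
    [0, 0.3, 0, 0, 0, 0, 0],
    [0, 0.3, 0, 0, 0, 0, 0],
    [0, 0, 0, 0, 0, 0, 0],
    [0, 0, 0, 0, 0, 0, 0],
    [0, 0, 0, 0, 0, 0, 0],
    [0, 0, 0, 0, 0, 0, 0],
    [0, 0, 0, 0, 0, 0, 0],
    [0, 0, 0, 0, 0, 0, 0],
  ],
)

```text
t: 15.6
position: [0.4923, 0.1956, 0.2389]
orientation: [-1.572, -0.277, -0.547]
force: [-3.7, 0.1, 1.0]
opening: 0.323
```

```bash
python3 - <<'E'
from h import *
s=monitor.observe();print(sh(rows(now(),grasp(seat(OFF[0])),1)),s["force"],s["tau"].round(2))
E
```

```text
[0.326, -0.139, 0.078, -0.001, 0.0, -0.0] [-3.65696269  0.06115362  1.03862622] [ 5.000e-01 -4.176e+01  3.170e+00 -3.334e+01  1.520e+00 -1.440e+00
 -4.000e-02]
```

>>> move_arm(
  rows=[
    [0, 0, 0, 0, 0, 0, 0.4],
    [0, 0, 0, 0, 0, 0, 0.6],
    [0, 0, 0, 0, 0, 0, 0.6],
    [0, 0, 0, 0, 0, 0, 0.6],
    [0, -1, 0, 0, 0, 0, 0.6],
    [0, -8, 0, 0, 0, 0, 0.6],
    [0, -16, 0, 0, 0, 0, 0.6],
    [0, -20, 0, 0, 0, 0, 0.6],
    [0, -20, 0, 0, 0, 0, 0.6],
    [0, -15, 0, 0, 0, 0, 0.6],
  ],
)

```text
t: 16.43
position: [0.4522, 0.2026, 0.3098]
orientation: [-1.571, -0.277, -0.547]
force: [-0.3, 0.5, -0.9]
opening: 0.601
```

```bash
python3 - <<'E'
from h import *
s=monitor.observe();print(s["opening"],sh(rows(now(),grasp(seat(OFF[1]),.146),1)),sh(rows(now(),grasp(seat(OFF[1])),1)))
E
python3 near.py 1 near1
```

```text
0.6006223306412991 [0.148, 1.439, -108.24, -0.002, -0.0, 0.0] [0.127, 81.437, -108.378, -0.002, -0.0, 0.0]
[0.452  0.2034 0.3119] rem to pregrasp [-0.148, 0.833, -27.234, -0.001, -0.0, 0.0] 16.4833
```

View pics/near1.png

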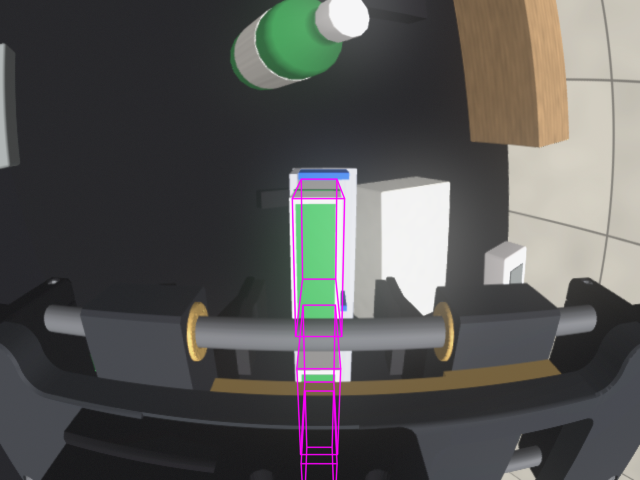

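The left cassette is back in its place (green top at x≈316, rows 203–300). On to the middle one.

>>> move_arm(
  rows=[
    [0, 0, -15, 0, 0, 0, 0.7],
    [0, 0, -30, -0.001, 0, 0, 0.7],
    [0, 0, -33, -0.001, 0, 0, 0.7],
    [0, 0, -20, 0, 0, 0, 0.7],
    [0, 0, -10.4, 0, 0, 0, 0.7],
    [0, 15, 0, 0, 0, 0, 0.7],
    [0, 20, 0, 0, 0, 0, 0.7],
    [0, 20, 0, 0, 0, 0, 0.7],
    [0, 14, 0, 0, 0, 0, 0.7],
    [0, 8, 0, 0, 0, 0, 0.7],
  ],
)

```text
t: 17.32
position: [0.472, 0.0887, 0.2398]
orientation: [-1.576, -0.275, -0.546]
force: [-0.6, 0.9, -0.6]
opening: 0.699
```

```bash
python3 - <<'E'
from h import *
s=monitor.observe();print(s["opening"],sh(rows(now(),grasp(seat(OFF[1])),1)))
E
```

```text
0.6986476513978978 [1.016, 1.271, 0.444, 0.002, 0.001, -0.002]
```

>>> move_arm(
  rows=[
    [0, 3, 0, 0, 0, 0, 0.5],
    [0, 1.4, 0, 0, 0, 0, 0.4],
    [0, 0, 0, 0, 0, 0, 0.36],
    [0, 0, 0, 0, 0, 0, 0.34],
    [0, 0, 0, 0, 0, 0, 0.33],
    [0, 0, 0, 0, 0, 0, 0.31],
    [0, 0, 0, 0, 0, 0, 0.27],
    [0, 0, 0, 0, 0, 0, 0.2],
    [0, 0, 0, 0, 0, 0, 0.1],
    [0, 0, 0, 0, 0, 0, 0],
  ],
  newtons=10,
)

```text
t: 18.15
position: [0.4739, 0.0887, 0.2378]
orientation: [-1.574, -0.276, -0.547]
force: [-5.8, -0.1, 7.2]
opening: 0.32
```

```bash
python3 - <<'E'
from h import *
s=monitor.observe();print(s["opening"],sh(rows(now(),grasp(seat(OFF[1])),1)),s["force"])
E
```

```text
0.32025713953078205 [0.388, -1.336, 0.181, 0.001, 0.0, -0.0] [-5.83634687 -0.10030958  7.23173164]
```

>>> move_arm(
  rows=[
    [0, -2, 0, 0, 0, 0, 0],
    [0, -5, 0, 0, 0, 0, 0],
    [0, -10, 0, 0, 0, 0, 0],
    [0, -15, 0, 0, 0, 0, 0],
    [0, -18, 0, 0, 0, 0, 0],
    [0, -18, 0, 0, 0, 0, 0],
    [0, -18, 0, 0, 0, 0, 0],
    [0, -14, 0, 0, 0, 0, 0],
    [0, -10, 0, 0, 0, 0, 0],
    [0, -5, 0, 0, 0, 0, 0],
  ],
  newtons=11,
)

```text
t: 18.98
position: [0.4169, 0.0987, 0.3384]
orientation: [-1.573, -0.277, -0.548]
force: [0.1, -0.6, -2.2]
opening: 0.319
```

>>> move_arm(
  rows=[
    [-0.3, 0.5, -12.9, 0.079, 0.0455, 0, 0],
    [-0.3, 0.5, -12.9, 0.079, 0.0455, 0, 0],
    [-0.3, 0.5, -12.9, 0.079, 0.0455, 0, 0],
    [-0.3, 0.5, -12.9, 0.079, 0.0455, 0, 0],
    [-0.3, 0.5, -12.9, 0.079, 0.0455, 0, 0],
    [0, 0, 0, 0, 0, 0, 0],
    [0, 0, 0, 0, 0, 0, 0],
    [0, 0, 0, 0, 0, 0, 0],
    [0, 0, 0, 0, 0, 0, 0],
    [0, 0, 0, 0, 0, 0, 0],
  ],
)

```text
t: 19.82
position: [0.4066, 0.038, 0.323]
orientation: [-1.122, -0.198, -0.622]
force: [-0.5, -0.1, -2.3]
opening: 0.324
```

>>> move_arm(
  rows=[
    [0, 0, 0, 0, 0, 0, 0],
    [0, 0, 0, 0, 0, 0, 0],
    [-0.2, 0.2, 7, -0.043, -0.025, 0, 0],
    [-0.3, 0.5, 12.9, -0.079, -0.0455, 0, 0],
    [-0.3, 0.5, 12.9, -0.079, -0.0455, 0, 0],
    [-0.3, 0.5, 12.9, -0.079, -0.0455, 0, 0],
    [-0.2, 0.4, 10, -0.0615, -0.0355, 0, 0],
    [-0.1, 0.2, 5.5, -0.034, -0.0195, 0, 0],
    [0, 0, 3.2, -0.0195, -0.0115, 0, 0],
    [0, 0, 0, 0, 0, 0, 0],
  ],
)

```text
t: 20.65
position: [0.4174, 0.0995, 0.3367]
orientation: [-1.576, -0.278, -0.545]
force: [-0.1, 0.4, -2.7]
opening: 0.32
```

>>> move_arm(
  rows=[
    [0, 0, 0, 0, 0, 0, 0],
    [0, 0, 0, 0, 0, 0, 0],
    [0, 0, 0, 0, 0, 0, 0],
    [0, 0, 0, 0, 0, 0, 0],
    [0, 0, 0, 0, 0, 0, 0],
    [0, 0, 0, 0, 0, 0, 0],
    [0, 0, 0, 0, 0, 0, 0],
    [0, 0, 0, 0, 0, 0, 0],
    [0, 0, 0, 0, 0, 0, 0],
    [0, 0, 0, 0, 0, 0, 0],
  ],
)

```text
t: 21.48
position: [0.4173, 0.0986, 0.3369]
orientation: [-1.575, -0.277, -0.546]
force: [-0.0, 1.2, -2.6]
opening: 0.321
```

```bash
python3 feel.py
```

```text
t 21.93 open 0.32 pos [0.4173 0.0986 0.3369] ylevel deg -0.08
F [ 0.12  0.32 -2.83] tool torque [-0.1033 -0.0478  0.9256] sd [0.0227 0.0405 0.0227]
tau [ 6.00000e-04 -2.07400e+01 -3.19960e+00 -3.97385e+01  1.78840e+00
 -1.77240e+00 -3.83000e-02] sd [0.0013 0.0096 0.0026 0.0006 0.0002 0.0003 0.0002]
```

>>> move_arm(
  rows=[
    [-0.3, 0.5, 12.9, -0.079, -0.0455, 0, 0],
    [-0.3, 0.5, 12.9, -0.079, -0.0455, 0, 0],
    [-0.3, 0.5, 12.9, -0.079, -0.0455, 0, 0],
    [-0.3, 0.5, 12.9, -0.079, -0.0455, 0, 0],
    [-0.3, 0.5, 12.9, -0.079, -0.0455, 0, 0],
    [0, 0, 0, 0, 0, 0, 0],
    [0, 0, 0, 0, 0, 0, 0],
    [0, 0, 0, 0, 0, 0, 0],
    [0, 0, 0, 0, 0, 0, 0],
    [0, 0, 0, 0, 0, 0, 0],
  ],
)

```text
t: 22.77
position: [0.4282, 0.1591, 0.3229]
orientation: [-2.024, -0.354, -0.441]
force: [-0.1, 0.8, -2.8]
opening: 0.32
```

>>> move_arm(
  rows=[
    [0, 0, 0, 0, 0, 0, 0],
    [0, 0, 0, 0, 0, 0, 0],
    [-0.2, 0.2, -7, 0.043, 0.025, 0, 0],
    [-0.3, 0.5, -12.9, 0.079, 0.0455, 0, 0],
    [-0.3, 0.5, -12.9, 0.079, 0.0455, 0, 0],
    [-0.3, 0.5, -12.9, 0.079, 0.0455, 0, 0],
    [-0.2, 0.4, -10, 0.0615, 0.0355, 0, 0],
    [-0.1, 0.2, -5.5, 0.034, 0.0195, 0, 0],
    [0, 0, -3.2, 0.0195, 0.0115, 0, 0],
    [0, 0, 0, 0, 0, 0, 0],
  ],
)

```text
t: 23.6
position: [0.417, 0.0977, 0.3368]
orientation: [-1.573, -0.275, -0.549]
force: [-0.3, -0.0, -2.5]
opening: 0.318
```

>>> move_arm(
  rows=[
    [0, 0, 0, 0, 0, 0, 0],
    [0, 0, 0, 0, 0, 0, 0],
    [0, 0, 0, 0, 0, 0, 0],
    [0, 0, 0, 0, 0, 0, 0],
    [0, 0, 0, 0, 0, 0, 0],
    [0, 0, 0, 0, 0, 0, 0],
    [0, 0, 0, 0, 0, 0, 0],
    [0, 0, 0, 0, 0, 0, 0],
    [0, 0, 0, 0, 0, 0, 0],
    [0, 0, 0, 0, 0, 0, 0],
  ],
)

```text
t: 24.43
position: [0.4172, 0.0987, 0.3366]
orientation: [-1.574, -0.276, -0.547]
force: [0.2, -0.5, -2.9]
opening: 0.319
```

```bash
python3 feel.py; python3 - <<'E'
from h import *
print(sh(rows(now(),grasp(seat(OFF[1])),1)))
E
```

```text
t 24.88 open 0.321 pos [0.4172 0.0987 0.3367] ylevel deg -0.07
F [ 0.08  0.1  -2.4 ] tool torque [-0.0952 -0.0538  0.9357] sd [0.0296 0.0161 0.0319]
tau [-2.80000e-03 -2.10279e+01 -3.06910e+00 -3.97314e+01  1.78020e+00
 -1.78040e+00 -3.87000e-02] sd [0.0042 0.0104 0.0029 0.0004 0.0001 0.0003 0.0002]
[0.83, 113.03, 0.331, 0.001, 0.0, -0.0]
```

The middle one reads −0.0383 and −0.0387, so it is sound too. Putting it back.

>>> move_arm(
  rows=[
    [0, 12, 0, 0, 0, 0, 0],
    [0.1, 20, 0, 0, 0, 0, 0],
    [0.1, 22, 0, 0, 0, 0, 0],
    [0.1, 20, 0, 0, 0, 0, 0],
    [0, 16, 0, 0, 0, 0, 0],
    [0, 9, 0, 0, 0, 0, 0],
    [0, 5, 0, 0, 0, 0, 0],
    [0, 4, 0, 0, 0, 0, 0],
    [0, 3, 0, 0, 0, 0, 0],
    [0, 1.4, 0, 0, 0, 0, 0],
  ],
)

```text
t: 25.72
position: [0.4728, 0.0888, 0.2397]
orientation: [-1.574, -0.277, -0.547]
force: [-0.4, -0.5, -2.6]
opening: 0.322
```

>>> move_arm(
  rows=[
    [0, 0.7, 0, 0, 0, 0, 0],
    [0, 0.5, 0, 0, 0, 0, 0],
    [0, 0.5, 0, 0, 0, 0, 0],
    [0, 0.3, 0, 0, 0, 0, 0],
    [0, 0, 0, 0, 0, 0, 0],
    [0, 0, 0, 0, 0, 0, 0],
    [0, 0, 0, 0, 0, 0, 0],
    [0, 0, 0, 0, 0, 0, 0],
    [0, 0, 0, 0, 0, 0, 0],
    [0, 0, 0, 0, 0, 0, 0],
  ],
)

```text
t: 26.55
position: [0.4738, 0.0886, 0.2378]
orientation: [-1.574, -0.276, -0.547]
force: [-1.7, 0.4, 0.5]
opening: 0.32
```

```bash
python3 - <<'E'
from h import *
s=monitor.observe();print(sh(rows(now(),grasp(seat(OFF[1])),1)),s["force"],s["tau"].round(2))
E
```

```text
[0.511, -1.308, 0.317, 0.001, 0.0, -0.0] [-1.68848049  0.35455315  0.50167516] [  0.07 -33.66   1.   -33.67   1.15  -1.87  -0.05]
```

>>> move_arm(
  rows=[
    [0, 0, 0, 0, 0, 0, 0.4],
    [0, 0, 0, 0, 0, 0, 0.6],
    [0, 0, 0, 0, 0, 0, 0.65],
    [0, 0, 0, 0, 0, 0, 0.65],
    [0, -1, 0, 0, 0, 0, 0.65],
    [0, -8, 0, 0, 0, 0, 0.65],
    [0, -16, 0, 0, 0, 0, 0.65],
    [0, -20, 0, 0, 0, 0, 0.65],
    [0, -20, 0, 0, 0, 0, 0.65],
    [0, -15, 0, 0, 0, 0, 0.65],
  ],
)

```text
t: 27.38
position: [0.4337, 0.0957, 0.3087]
orientation: [-1.574, -0.277, -0.548]
force: [1.4, 0.0, 0.5]
opening: 0.652
```

```bash
python3 - <<'E'
from h import *
s=monitor.observe();print(s["opening"],sh(rows(now(),grasp(seat(OFF[2])),1)))
E
python3 near.py 2 near2
```

```text
0.6522556387980996 [0.278, 80.528, -95.173, 0.0, -0.0, 0.001]
[0.4336 0.0961 0.3107] rem to pregrasp [-0.123, 0.549, -23.908, -0.0, -0.0, 0.001] 27.4333
```

View pics/near2.png

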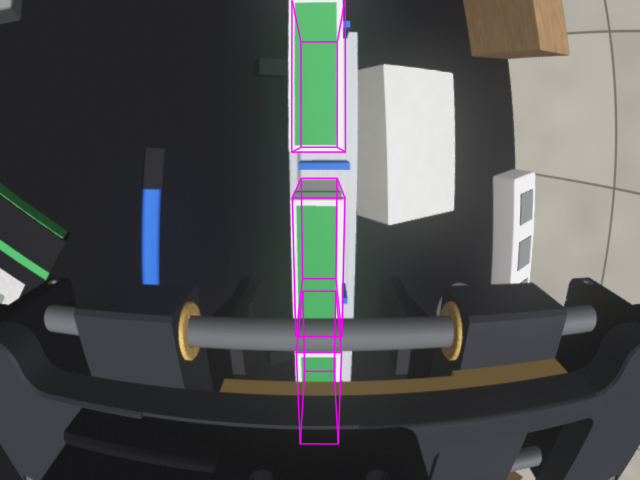

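The left and middle cassettes are seated between their dividers and on their fit boxes. On to the right one.

>>> move_arm(
  rows=[
    [0, 0, -15, 0, 0, 0, 0.65],
    [0, 0, -27, 0, 0, 0, 0.65],
    [0, 0, -28, 0, 0, 0, 0.65],
    [0, 0, -17, 0, 0, 0, 0.65],
    [0, 0, -8.2, 0, 0, 0, 0.65],
    [0, 15, 0, 0, 0, 0, 0.65],
    [0, 20, 0, 0, 0, 0, 0.65],
    [0, 20, 0, 0, 0, 0, 0.65],
    [0, 14, 0, 0, 0, 0, 0.65],
    [0, 8, 0, 0, 0, 0, 0.65],
  ],
)

```text
t: 28.27
position: [0.4559, -0.0045, 0.2392]
orientation: [-1.575, -0.276, -0.546]
force: [0.7, 0.7, -0.2]
opening: 0.654
```

>>> move_arm(
  rows=[
    [0, 2.5, 0, 0, 0, 0, 0.5],
    [0, 0, 0, 0, 0, 0, 0.4],
    [0, 0, 0, 0, 0, 0, 0.36],
    [0, 0, 0, 0, 0, 0, 0.34],
    [0, 0, 0, 0, 0, 0, 0.33],
    [0, 0, 0, 0, 0, 0, 0.31],
    [0, 0, 0, 0, 0, 0, 0.27],
    [0, 0, 0, 0, 0, 0, 0.2],
    [0, 0, 0, 0, 0, 0, 0.1],
    [0, 0, 0, 0, 0, 0, 0],
  ],
  newtons=10,
)

```text
t: 29.1
position: [0.4567, -0.005, 0.2385]
orientation: [-1.574, -0.276, -0.547]
force: [-7.6, 1.8, 7.2]
opening: 0.325
```

```bash
python3 - <<'E'
from h import *
s=monitor.observe();print(s["opening"],sh(rows(now(),grasp(seat(OFF[2])),1)),s["force"])
E
```

```text
0.324504311326089 [0.573, -0.472, -0.053, 0.001, -0.0, -0.0] [-7.6004993   1.79723022  7.18927147]
```

>>> move_arm(
  rows=[
    [0, -2, 0, 0, 0, 0, 0],
    [0, -5, 0, 0, 0, 0, 0],
    [0, -10, 0, 0, 0, 0, 0],
    [0, -15, 0, 0, 0, 0, 0],
    [0, -18, 0, 0, 0, 0, 0],
    [0, -18, 0, 0, 0, 0, 0],
    [0, -18, 0, 0, 0, 0, 0],
    [0, -14, 0, 0, 0, 0, 0],
    [0, -10, 0, 0, 0, 0, 0],
    [0, -5, 0, 0, 0, 0, 0],
  ],
  newtons=11,
)

```text
t: 29.93
position: [0.3997, 0.0049, 0.339]
orientation: [-1.573, -0.277, -0.548]
force: [-0.2, 0.1, -2.4]
opening: 0.318
```

>>> move_arm(
  rows=[
    [-0.3, 0.5, -12.9, 0.079, 0.0455, 0, 0],
    [-0.3, 0.5, -12.9, 0.079, 0.0455, 0, 0],
    [-0.3, 0.5, -12.9, 0.079, 0.0455, 0, 0],
    [-0.3, 0.5, -12.9, 0.079, 0.0455, 0, 0],
    [-0.3, 0.5, -12.9, 0.079, 0.0455, 0, 0],
    [0, 0, 0, 0, 0, 0, 0],
    [0, 0, 0, 0, 0, 0, 0],
    [0, 0, 0, 0, 0, 0, 0],
    [0, 0, 0, 0, 0, 0, 0],
    [0, 0, 0, 0, 0, 0, 0],
  ],
)

```text
t: 30.77
position: [0.3894, -0.0557, 0.3236]
orientation: [-1.122, -0.198, -0.622]
force: [0.7, 0.1, -2.7]
opening: 0.323
```

>>> move_arm(
  rows=[
    [0, 0, 0, 0, 0, 0, 0],
    [0, 0, 0, 0, 0, 0, 0],
    [-0.2, 0.2, 7, -0.043, -0.025, 0, 0],
    [-0.3, 0.5, 12.9, -0.079, -0.0455, 0, 0],
    [-0.3, 0.5, 12.9, -0.079, -0.0455, 0, 0],
    [-0.3, 0.5, 12.9, -0.079, -0.0455, 0, 0],
    [-0.2, 0.4, 10, -0.0615, -0.0355, 0, 0],
    [-0.1, 0.2, 5.5, -0.034, -0.0195, 0, 0],
    [0, 0, 3.2, -0.0195, -0.0115, 0, 0],
    [0, 0, 0, 0, 0, 0, 0],
  ],
)

```text
t: 31.6
position: [0.4003, 0.0057, 0.3375]
orientation: [-1.576, -0.278, -0.545]
force: [-0.0, 0.8, -2.5]
opening: 0.319
```

>>> move_arm(
  rows=[
    [0, 0, 0, 0, 0, 0, 0],
    [0, 0, 0, 0, 0, 0, 0],
    [0, 0, 0, 0, 0, 0, 0],
    [0, 0, 0, 0, 0, 0, 0],
    [0, 0, 0, 0, 0, 0, 0],
    [0, 0, 0, 0, 0, 0, 0],
    [0, 0, 0, 0, 0, 0, 0],
    [0, 0, 0, 0, 0, 0, 0],
    [0, 0, 0, 0, 0, 0, 0],
    [0, 0, 0, 0, 0, 0, 0],
  ],
)

```text
t: 32.43
position: [0.4001, 0.005, 0.3376]
orientation: [-1.575, -0.277, -0.547]
force: [-0.1, 0.8, -2.8]
opening: 0.322
```

```bash
python3 feel.py
```

```text
t 32.88 open 0.322 pos [0.4001 0.005  0.3376] ylevel deg -0.08
F [ 0.02 -0.07 -2.81] tool torque [-0.0445 -0.0414  0.9512] sd [0.0198 0.0287 0.0335]
tau [-1.60000e-03 -1.70651e+01 -2.93000e+00 -4.06443e+01  1.21990e+00
 -2.52310e+00 -1.81000e-02] sd [0.0029 0.0063 0.0028 0.0006 0.0003 0.0004 0.0003]
```

>>> move_arm(
  rows=[
    [-0.3, 0.5, 12.9, -0.079, -0.0455, 0, 0],
    [-0.3, 0.5, 12.9, -0.079, -0.0455, 0, 0],
    [-0.3, 0.5, 12.9, -0.079, -0.0455, 0, 0],
    [-0.3, 0.5, 12.9, -0.079, -0.0455, 0, 0],
    [-0.3, 0.5, 12.9, -0.079, -0.0455, 0, 0],
    [0, 0, 0, 0, 0, 0, 0],
    [0, 0, 0, 0, 0, 0, 0],
    [0, 0, 0, 0, 0, 0, 0],
    [0, 0, 0, 0, 0, 0, 0],
    [0, 0, 0, 0, 0, 0, 0],
  ],
)

```text
t: 33.72
position: [0.4109, 0.0655, 0.3236]
orientation: [-2.024, -0.354, -0.441]
force: [-0.1, -0.1, -3.7]
opening: 0.324
```

>>> move_arm(
  rows=[
    [0, 0, 0, 0, 0, 0, 0],
    [0, 0, 0, 0, 0, 0, 0],
    [-0.2, 0.2, -7, 0.043, 0.025, 0, 0],
    [-0.3, 0.5, -12.9, 0.079, 0.0455, 0, 0],
    [-0.3, 0.5, -12.9, 0.079, 0.0455, 0, 0],
    [-0.3, 0.5, -12.9, 0.079, 0.0455, 0, 0],
    [-0.2, 0.4, -10, 0.0615, 0.0355, 0, 0],
    [-0.1, 0.2, -5.5, 0.034, 0.0195, 0, 0],
    [0, 0, -3.2, 0.0195, 0.0115, 0, 0],
    [0, 0, 0, 0, 0, 0, 0],
  ],
)

```text
t: 34.55
position: [0.3997, 0.0042, 0.3375]
orientation: [-1.574, -0.275, -0.549]
force: [-0.7, -0.5, -2.5]
opening: 0.322
```

>>> move_arm(
  rows=[
    [0, 0, 0, 0, 0, 0, 0],
    [0, 0, 0, 0, 0, 0, 0],
    [0, 0, 0, 0, 0, 0, 0],
    [0, 0, 0, 0, 0, 0, 0],
    [0, 0, 0, 0, 0, 0, 0],
    [0, 0, 0, 0, 0, 0, 0],
    [0, 0, 0, 0, 0, 0, 0],
    [0, 0, 0, 0, 0, 0, 0],
    [0, 0, 0, 0, 0, 0, 0],
    [0, 0, 0, 0, 0, 0, 0],
  ],
)

```text
t: 35.38
position: [0.4, 0.0051, 0.3374]
orientation: [-1.574, -0.276, -0.547]
force: [0.0, 0.9, -3.6]
opening: 0.316
```

```bash
python3 feel.py; python3 - <<'E'
from h import *
from scipy.linalg import expm,logm
A=now();print(monitor.observe()["q"].round(2), sh(rows(A,grasp(seat(OFF[2])),1)))
x,y,w=TRAY
for k in range(-1,3):
    U=T4(Rz(w+k*np.pi/2),[x,y,.09]); B=grasp(U)
    print(k,B[:3,3].round(3),sh(rows(A,B,20)))
    X=np.real(logm(np.linalg.inv(A)@B)); print([(A@expm(X*f)@[0,.23,0,1])[:3].round(3).tolist() for f in(.25,.5,.75)])
E
```

```text
t 35.83 open 0.322 pos [0.4    0.0051 0.3374] ylevel deg -0.06
F [-0.03  0.13 -2.9 ] tool torque [-0.1326 -0.0845  0.9589] sd [0.0219 0.0205 0.0248]
tau [-1.00000e-03 -1.74921e+01 -2.64190e+00 -4.06679e+01  1.12810e+00
 -2.58550e+00 -6.07000e-02] sd [0.0018 0.0076 0.0028 0.0007 0.0003 0.0004 0.0003]
[-0.37 -0.32  0.14  2.3   0.38  0.7  -0.64] [0.996, 113.961, 0.017, 0.001, 0.0, -0.0]
-1 [ 0.522 -0.341  0.32 ] [19.08, 5.853, -5.725, -0.021, 0.08, 0.02]
[[0.568, -0.09, 0.144], [0.589, -0.179, 0.136], [0.573, -0.268, 0.117]]
0 [ 0.522 -0.341  0.32 ] [9.075, 3.431, -15.646, -0.001, 0.004, 0.026]
[[0.52, -0.097, 0.13], [0.523, -0.179, 0.119], [0.524, -0.26, 0.106]]
1 [ 0.522 -0.341  0.32 ] [-4.457, 1.073, -19.53, 0.02, -0.073, 0.021]
[[0.472, -0.091, 0.115], [0.458, -0.178, 0.101], [0.475, -0.265, 0.094]]
2 [ 0.522 -0.341  0.32 ] [-22.894, -2.83, -15.69, 0.04, -0.148, 0.001]
[[0.409, -0.064, 0.097], [0.367, -0.176, 0.075], [0.412, -0.289, 0.076]]
```

The right cassette rattles: joint‑7 torque goes from −0.018 to −0.061, and the tool‑x moment differs by 0.09 N m. I carry it upright to above the tray.

>>> move_arm(
  rows=[
    [4, 1.5, -7, 0, 0.002, 0.011, 0],
    [7.5, 3, -13, -0.001, 0.003, 0.021, 0],
    [9.1, 3.4, -15.6, -0.001, 0.004, 0.026, 0],
    [9.1, 3.4, -15.6, -0.001, 0.004, 0.026, 0],
    [9.1, 3.4, -15.6, -0.001, 0.004, 0.026, 0],
    [9.1, 3.4, -15.6, -0.001, 0.004, 0.026, 0],
    [9.1, 3.4, -15.6, -0.001, 0.004, 0.026, 0],
    [9.1, 3.4, -15.6, -0.001, 0.004, 0.026, 0],
    [9.1, 3.4, -15.6, -0.001, 0.004, 0.026, 0],
    [9.1, 3.4, -15.6, -0.001, 0.004, 0.026, 0],
  ],
)

```text
t: 36.67
position: [0.4607, -0.1551, 0.3423]
orientation: [-1.578, -0.055, -0.39]
force: [0.2, 0.6, -3.5]
opening: 0.322
```

>>> move_arm(
  rows=[
    [9.1, 3.4, -15.6, -0.001, 0.004, 0.026, 0],
    [9.1, 3.4, -15.6, -0.001, 0.004, 0.026, 0],
    [9.1, 3.4, -15.6, -0.001, 0.004, 0.026, 0],
    [9.1, 3.4, -15.6, -0.001, 0.004, 0.026, 0],
    [9.1, 3.4, -15.6, -0.001, 0.004, 0.026, 0],
    [9.1, 3.4, -15.6, -0.001, 0.004, 0.026, 0],
    [9.1, 3.4, -15.6, -0.001, 0.004, 0.026, 0],
    [9.1, 3.4, -15.6, -0.001, 0.004, 0.026, 0],
    [9.1, 3.4, -15.6, -0.001, 0.004, 0.026, 0],
    [6, 2, -10, 0, 0.002, 0.016, 0],
  ],
)

```text
t: 37.5
position: [0.5159, -0.323, 0.3237]
orientation: [-1.565, 0.174, -0.223]
force: [0.6, -0.4, -2.1]
opening: 0.317
```

```bash
python3 - <<'E'
from h import *
x,y,w=TRAY
A=now();print(monitor.observe()["t"],monitor.observe()["opening"],A[:3,3].round(3),A[:3,1].round(3),sh(rows(A,grasp(T4(Rz(w),[x,y,.06])),3)))
b=eyes.capture("top")
T=b["frame"].copy()
C=A@np.linalg.inv(T4(TC,[0,0,.23])); 
for q in proj(b,(np.c_[CB,np.ones(8)]@C.T)[:,:3]): cv2.circle(T,(int(q[0]),int(q[1])),1,(255,0,255),-1)
for q in proj(b,box(.125,.125,0,.03)@Rz(w).T+[x,y,0]): cv2.circle(T,(int(q[0]),int(q[1])),1,(255,255,0),-1)
cv2.imwrite("pics/tray1.png",cv2.resize(T[180:320,340:520],(720,560)))
E
```

```text
37.5 0.31699308937953286 [ 0.516 -0.323  0.324] [ 0.031 -0.007 -0.999] [3.103, 11.312, -5.198, -0.0, -0.002, 0.011]
```

View pics/tray1.png

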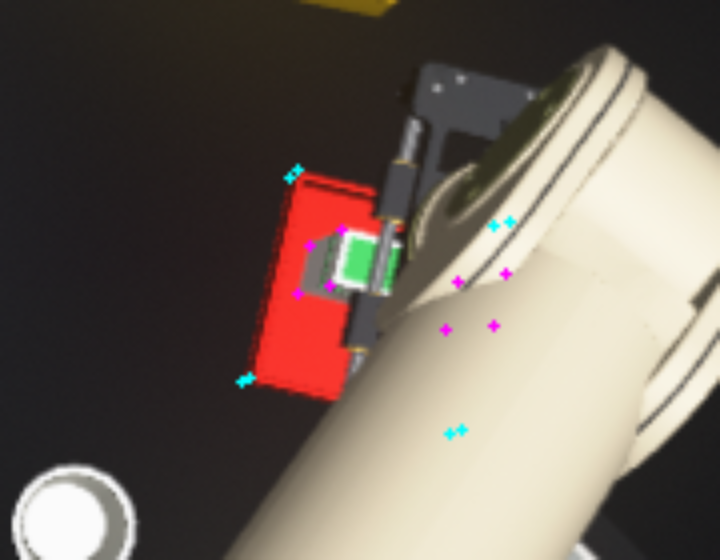

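The cassette hangs over the tray, with its top at about (365,262) in the crop. The tray fit is about 4 mm too far left, so I aim 4 mm further in −y. Correct, level and lower.

>>> move_arm(
  rows=[
    [2, 7, -4, 0, -0.002, 0.008, 0],
    [3, 10, -6, 0, -0.002, 0.01, 0],
    [3, 10, -6, 0, -0.002, 0.01, 0],
    [1.3, 7, -3.6, 0, 0, 0.005, 0],
    [0, 0, 0, 0, 0, 0, 0],
    [0, 0, 0, 0, 0, 0, 0],
    [0, 0, 0, 0, 0, 0, 0],
    [0, 0, 0, 0, 0, 0, 0],
    [0, 0, 0, 0, 0, 0, 0],
    [0, 0, 0, 0, 0, 0, 0],
  ],
)

```text
t: 38.38
position: [0.5204, -0.3428, 0.2909]
orientation: [-1.56, 0.192, -0.194]
force: [1.3, 0.5, -3.0]
opening: 0.32
```

```bash
python3 - <<'E'
from h import *
x,y,w=TRAY
A=now();s=monitor.observe();print(s["t"],s["force"],A[:3,3].round(4),A[:3,1].round(4),sh(rows(A,grasp(T4(Rz(w),[x-.001,y-.004,.006])),1)))
E
```

```text
38.3833 [ 1.34232102  0.4748845  -2.97256956] [ 0.5204 -0.3428  0.2909] [ 0.0017  0.0019 -1.    ] [0.684, 54.922, -1.818, -0.002, 0.002, 0.001]
```

>>> move_arm(
  rows=[
    [0.3, 6, -0.8, -0.001, 0.001, 0, 0],
    [0.3, 10, -1, -0.001, 0.001, 0, 0],
    [0, 11, 0, 0, 0, 0, 0],
    [0, 9, 0, 0, 0, 0, 0],
    [0, 7, 0, 0, 0, 0, 0],
    [0, 4.5, 0, 0, 0, 0, 0],
    [0, 2.5, 0, 0, 0, 0, 0],
    [0, 1.5, 0, 0, 0, 0, 0],
    [0, 1, 0, 0, 0, 0, 0],
    [0, 0.5, 0, 0, 0, 0, 0],
  ],
)

```text
t: 39.22
position: [0.5205, -0.3449, 0.2377]
orientation: [-1.562, 0.194, -0.196]
force: [-0.4, 0.7, -2.2]
opening: 0.316
```

```bash
python3 - <<'E'
from h import *
A=now();s=monitor.observe();print(s["force"],A[:3,3].round(4),A[:3,1].round(4))
E
```

```text
[-0.44570994  0.65311664 -2.19474977] [ 0.5205 -0.3449  0.2377] [ 8.e-04 -2.e-04 -1.e+00]
```

>>> move_arm(
  rows=[
    [0, 0.5, 0, 0, 0, 0, 0],
    [0, 0.5, 0, 0, 0, 0, 0],
    [0, 0.4, 0, 0, 0, 0, 0],
    [0, 0.3, 0, 0, 0, 0, 0],
    [0, 0, 0, 0, 0, 0, 0],
    [0, 0, 0, 0, 0, 0, 0],
    [0, 0, 0, 0, 0, 0, 0],
    [0, 0, 0, 0, 0, 0, 0],
    [0, 0, 0, 0, 0, 0, 0],
    [0, 0, 0, 0, 0, 0, 0],
  ],
)

```text
t: 40.05
position: [0.5204, -0.3448, 0.2357]
orientation: [-1.562, 0.195, -0.195]
force: [-0.3, 0.6, -3.2]
opening: 0.319
```

```bash
python3 - <<'E'
from h import *
A=now();s=monitor.observe();print(s["t"],s["force"],A[:3,3].round(4),A[:3,1].round(4))
E
```

```text
40.05 [-0.33938866  0.59192056 -3.1570146 ] [ 0.5204 -0.3448  0.2357] [ 3.e-04  0.e+00 -1.e+00]
```

>>> move_arm(
  rows=[
    [0, 0.3, 0, 0, 0, 0, 0],
    [0, 0.3, 0, 0, 0, 0, 0],
    [0, 0.3, 0, 0, 0, 0, 0],
    [0, 0.3, 0, 0, 0, 0, 0],
    [0, 0.3, 0, 0, 0, 0, 0],
    [0, 0, 0, 0, 0, 0, 0],
    [0, 0, 0, 0, 0, 0, 0],
    [0, 0, 0, 0, 0, 0, 0],
    [0, 0, 0, 0, 0, 0, 0],
    [0, 0, 0, 0, 0, 0, 0],
  ],
)

```text
t: 40.88
position: [0.5204, -0.3448, 0.2343]
orientation: [-1.562, 0.195, -0.195]
force: [0.5, -0.7, -3.3]
opening: 0.318
```

```bash
python3 - <<'E'
from h import *
A=now();s=monitor.observe();print(s["t"],s["force"],A[:3,3].round(4),A[:3,1].round(4))
E
```

```text
40.8833 [ 0.48184742 -0.68003607 -3.27442019] [ 0.5204 -0.3448  0.2343] [ 4.e-04  0.e+00 -1.e+00]
```

>>> move_arm(
  rows=[
    [0, 0.3, 0, 0, 0, 0, 0],
    [0, 0.3, 0, 0, 0, 0, 0],
    [0, 0.3, 0, 0, 0, 0, 0],
    [0, 0.3, 0, 0, 0, 0, 0],
    [0, 0.2, 0, 0, 0, 0, 0],
    [0, 0, 0, 0, 0, 0, 0],
    [0, 0, 0, 0, 0, 0, 0],
    [0, 0, 0, 0, 0, 0, 0],
    [0, 0, 0, 0, 0, 0, 0],
    [0, 0, 0, 0, 0, 0, 0],
  ],
)

```text
t: 41.72
position: [0.5205, -0.3448, 0.2333]
orientation: [-1.562, 0.194, -0.195]
force: [-2.9, 3.0, 5.3]
opening: 0.322
```

```bash
python3 - <<'E'
from h import *
A=now();s=monitor.observe();print(s["t"],s["force"],A[:3,3].round(4),A[:3,1].round(4))
a=eyes.capture("scene");T=a["frame"]
cv2.imwrite("pics/tray2.png",cv2.resize(T[110:250,210:390],(720,560)))
E
```

```text
41.7167 [-2.85533839  2.9794729   5.31577812] [ 0.5205 -0.3448  0.2333] [ 7.e-04  3.e-04 -1.e+00]
```

View pics/tray2.png

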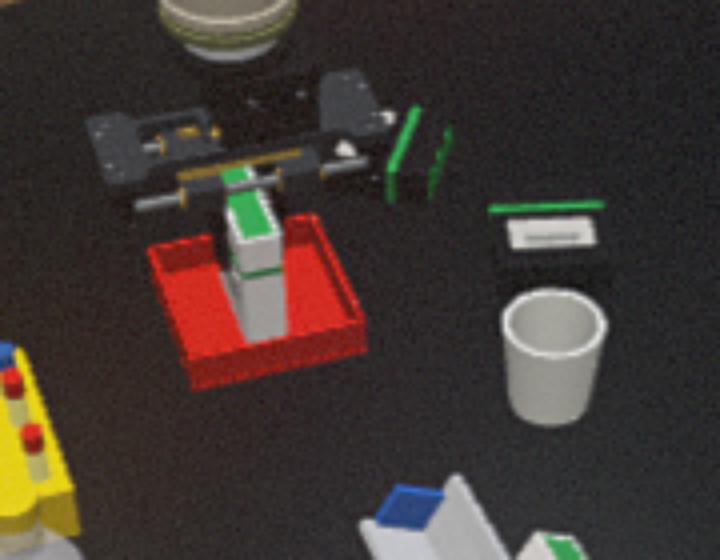

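The cassette stands on the tray floor, clear of the walls, with its foot at about (262,335) in the crop. The force has reversed, so it is bearing on the floor. I release it and retreat.

>>> move_arm(
  rows=[
    [0, -0.4, 0, 0, 0, 0, 0],
    [0, 0, 0, 0, 0, 0, 0.36],
    [0, 0, 0, 0, 0, 0, 0.45],
    [0, 0, 0, 0, 0, 0, 0.6],
    [0, 0, 0, 0, 0, 0, 0.6],
    [0, 0, 0, 0, 0, 0, 0.6],
    [0, -3, 0, 0, 0, 0, 0.6],
    [0, -10, 0, 0, 0, 0, 0.6],
    [0, -20, 0, 0, 0, 0, 0.6],
    [0, -25, 0, 0, 0, 0, 0.6],
  ],
)

```text
t: 42.6
position: [0.52, -0.3446, 0.2914]
orientation: [-1.561, 0.197, -0.194]
force: [-0.1, 0.2, 0.6]
opening: 0.6
```

>>> move_arm(
  rows=[
    [0, -30, 0, 0, 0, 0, 0.6],
    [0, -30, 0, 0, 0, 0, 0.6],
    [-15, -25, 0, 0, 0, 0, 0.6],
    [-30, -5, 0, 0, 0, 0, 0.6],
    [-30, 0, 0, 0, 0, 0, 0.6],
    [-25, 0, 0, 0, 0, 0, 0.6],
    [-15, 0, 0, 0, 0, 0, 0.6],
    [0, 0, 0, 0, 0, 0, 0.6],
    [0, 0, 0, 0, 0, 0, 0.6],
    [0, 0, 0, 0, 0, 0, 0.6],
  ],
)

```text
t: 43.43
position: [0.4095, -0.3166, 0.3819]
orientation: [-1.562, 0.193, -0.196]
force: [-0.0, 0.1, -0.1]
opening: 0.6
```

```bash
python3 - <<'E'
from h import *
a=eyes.capture("scene");b=eyes.capture("top");s=monitor.observe();print(s["t"],s["position"],s["opening"])
o0=cv2.imread("pics/scene0.png")
cv2.imwrite("pics/end.png",np.vstack([np.hstack([cv2.resize(a["frame"][110:350,210:410],(400,480)),cv2.resize(b["frame"][100:340,100:500],(400,240)).repeat(1,0)[:240] if 0 else cv2.copyMakeBorder(cv2.resize(b["frame"][110:330,170:500],(400,267)),0,213,0,0,cv2.BORDER_CONSTANT)])]))
D=eyes.silhouettes("cassette_a",a)
for k in range(3): print(k,max(round(iou(hullmask(a,cass(*RK,OFF[k])),d["pixels"]),3) for d in D))
D=eyes.silhouettes("cassette_a",b)
for k in range(3): print(k,max(round(iou(hullmask(b,cass(*RK,OFF[k])),d["pixels"]),3) for d in D))
E
```

```text
43.5333 [ 0.40967952 -0.31658951  0.38139844] 0.5984497957631072
0 0.893
1 0.899
2 0.058
0 0.944
1 0.952
2 0.0
```

View pics/end.png

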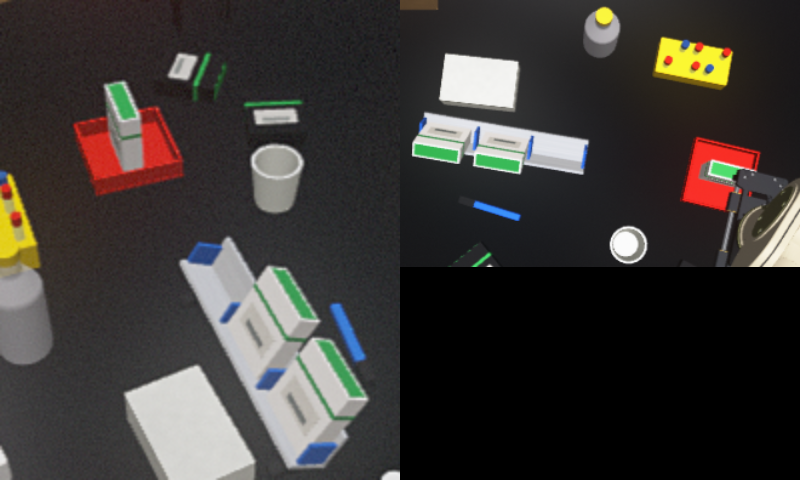

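The rattler stands upright in the tray, and both sound cassettes lean in the left and middle places. Everything else looks undisturbed and the arm is clear, so I hand in.

```bash
python3 -c "
from workcell import order
print(order.finish_job())"
```

```text
the job is handed in; nothing more can be done
None
```

The broken cassette was the right-hand one in the rack; it now stands upright on the floor of the red tray. The other two are sound and lean in their own places again. I handed the job in at about 44 s of the 72 s allowed; no verdict was reported.

**Finding it:** I lifted each cassette and tipped it 26° to both sides, with the grip at 10–11 N. The settled wrist-joint (joint 7) torque after each side, in N m, was:

| Cassette | Tipped left | Tipped right |
|---|---|---|
| Left | −0.040 | −0.042 |
| Middle | −0.038 | −0.039 |
| Right | −0.018 | −0.061 |

- **Right cassette:** its change of 0.043 N m matches a 150 g piece sliding its full travel.
- **Left cassette:** its first two readings were unclear because the arm was still vibrating. I tipped it left again and read it settled.

**Last checks:** the final pictures showed the rattler upright and clear of the tray walls. Both sound cassettes matched their starting positions (overlap 0.89–0.95), and the arm was clear of everything. I saw no change to the other items in view, but that picture did not cover the green bottle, the slide box and some of the black look-alikes.

**Small deviations:**
- **Tray position:** my estimate was about 4 mm off in the close-up, so I corrected for it before lowering.
- **Contact forces:** the highest reading was about 10 N, while closing on the right cassette in the rack. The tray set-down peaked at about 8 N.

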